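# Fetch the tape roll from under the display riser with the reacher

## Robot

A 6-joint arm with a two-finger parallel gripper is mounted at the origin on a cart in front of the work surface, level with it; the furniture and walls round the work are solid. World frame = base frame: x ahead of the robot, y to its left, z up, the work surface at z = 0. Lengths are in m, angles in rad, forces in N, time in s.
With the tool pointing down it reaches from about 0.325 to 0.875 m from the base axis. Payload 4.4 kg.
Tool frame: the origin (TCP) lies midway between the tips of the shut fingers; the grasp point (between the pads) lies 19 mm behind it; z points along the fingers, x is the direction in which the jaws open and shut, and the axes are right-handed (so a half turn about z gives the same grasp; the last joint's range is limited). The gripper opens to 85 mm and grips with 20 to 120 N. Pads are 22 mm wide; open, the fingers measure 114 mm over their backs; the gripper's body (76 mm by 85 mm) begins 54 mm behind the grasp point. The pads swing forward as they close: fully open they stand 13 mm farther back than shut.
Start: joints at [1.185, 0.207, 1.542, -0, 1.393, -0.15], TCP at [0.134, 0.559, 0.231] pointing down, gripper open.
Joint ranges: [-2.73, 2.73], [-0.86, 2.22], [0.23, 2.46], [-1.11, 4.25], [0.08, 2.63], [-2.82, 2.82]. Speed limits (rad/s): [2.79, 2.79, 3.14, 3.14, 3.14, 3.14].

## Interface

Orientations are given as [roll, pitch, yaw] about the fixed x, y, z axes, in that order (R = Rz(yaw) Ry(pitch) Rx(roll)).
In Python, from bench import * gives the robot as it stands. The module is installed in compiled form; this text tells all that it offers.
- The arm moves only by the tool apply_moves, never from a script. Its argument "rows" is text: rows parted by semicolons, each of 4 numbers parted by spaces: the shift along the tool's x, y, z in m, then the turn about the tool's z in degrees. A call has 1 to 12 rows; each row shifts and turns the commanded pose from where the row before left it, along the tool's axes as they then stand; what a row does not reach is not made up. A row lasts 1/8 s, in which the tool goes at most 62.5 mm and 10.7 degrees, less where a joint would pass 70% of its speed; a pose out of reach is approached as far as the arm can. A call is refused whole if a number of a shift passes 0.0625 or a number of a turn 10.7, either way. A call with a gripper value outside its range is refused whole. "gripper" is the closure, from -1 (fully open) to 1 (shut), so that 0 is half open, set as the call begins (left out, the last holds). The fingers move at their own pace and stop on an object; "grip_force" is the grip in N (left out, the last holds). Time passes only in rows, so rows that do not move let the fingers close. It gives the time, the measured TCP pose, the force and the opening at its end, in the units of the state.
- get_state(): the state, without advancing time (a new reading comes with each control period).
- read_camera(name): name is "scene" or "side" or "wrist"; returns a dict with "frame" (400x640x3 uint8, red, green, blue), "fx", "fy", "cx", "cy" (pixels), "origin" and "orientation" of the camera in the world. Camera axes: x right, y down, z forward; pixel columns grow to the right and rows downward; lengths in m; the calibration is good to about 2 mm. A picture is of the moment at which its call begins. There is no depth.
- job_done(): hands the job in, once; it reports no verdict.
Trained networks look in a picture, given as the dict that the camera call returned (one of the last four; its "shot" number tells which), for a name from the list of things; names that differ only in an ending like _2 or _b are one class to them, and where a whole thing is asked for, a point or a joint stands for the part that bears it (a point fixed in the world has none). Each returns a list of dicts, best first, with "conf" (0 to 1); they miss things now and then, are a little off and sometimes report something else, mostly with a low value. They report only what shows in the picture. A call takes as long as a camera call.
- spot_in(picture, target): "at" ([column, row] in pixels, amid what is visible of it).
- regions_of(picture, target): "region" (400x640 bool, what is visible of it) and "at" ([column, row] in pixels, amid what is visible of it).
The state is a dict: "clock": time; "joint_positions": joint angles; "joint_vel": joint speeds; "joint_torque": joint torques, N m; "tcp_pos": TCP position; "eef_rot": TCP orientation; "wrist_force": force on the tool from outside, world axes, zero at the start; "ft_torque": the same for the moment, N m; "width": opening from 0.0 (shut) to 1.0 (fully open).
Only numpy, scipy, OpenCV 4.12 (cv2) and the standard library are available. Lean on these libraries where they do the work, as an engineer would, in place of code of your own. Each camera call takes 0.05 s, during which the arm holds its last target. There are 200 camera calls.

## Task

The roll of gold tape has slid under the low clear display riser. Bring the reacher over, put its open jaws round the tape under there, squeeze the trigger to close them on it, draw it out in the closed jaws and let it go so that it lies wholly on the round cork pad, with the reacher left lying flat on the counter, its trigger released. Do not touch the tape with the gripper itself, and leave the stamp, the cup and the bean dish where they stand.

Things in the scene. Friction and masses are not known exactly. Their poses are not given: they have to be found in the camera images.
- reacher: Short pick-up reacher, grey plastic and aluminium, 226 mm long, 0.21 kg, flat on the counter. Origin: on its underside below the middle of the handle; +x along the tool to the jaws, +y to its left, z up. Ahead of the handle it is low: shaft 16 mm wide, under 18 mm high, to x = 123 mm; jaws under 25 mm high, to x = 197 mm, 94 mm wide over the open tips
- handle (a point): middle of the upright handle, 45 mm above the reacher's origin, axes as the reacher's. Gripped from above across y: fixed grey grip on the right (outer face y = -28 mm, 46 mm long, from the foot to 70 mm above the counter), orange trigger on the left (outer face y = +28 mm, 36 mm long, 12 to 70 mm above the counter). 56 mm across released, 38 mm fully squeezed; a foot plate 9 mm high lies between
- trigger (a joint): how far the orange trigger is squeezed towards the fixed grip, m: 0 released, 0.018 fully in. Slides straight; sprung, about 4 N to start it, 10 N at full travel; comes back by itself. Both jaws follow: 74 mm between the pads at the pinch point when released, 52 mm (just on the tape) at 0.0095, 32 mm at 0.018
- pinch (a point): the point midway between the jaw pads, 175 mm ahead of the reacher's origin along its +x, 10 mm above its underside; the pads run from 22 mm behind it to 22 mm ahead of it
- jaw_left: left jaw (reacher's +y side) with a black rubber pad 44 x 6 x 22 mm; origin at its pivot, 112 mm ahead of and 13 mm to the left of the reacher's origin
- jaw_right: right jaw, mirror image of the left one
- tape: roll of gold tape, 52 mm across, 18 mm high, 30 g, lying flat; origin at the centre of its underside
- riser: clear acrylic display riser fixed to the counter, 71 mm high, 66 mm clear below; closed at the sides and back, open at one end (the mouth, 200 mm wide). A price card and a chocolate bar are fixed on top, up to 135 mm above the counter. Origin: on the counter, middle of the mouth; +x inwards; inner faces: back x = 134 mm, sides y = -100 and +100 mm
- pad: round cork pad 114 mm across with its dark edge, let into the counter without a step; origin at its centre
- stamp: wooden hand stamp standing upright under the riser beside the tape, foot 20 x 42 mm (the long way along its y), 60 mm high; origin at the centre of its foot; must stay
- cup: white tasting cup, 60 mm across and 77 mm with its handle, 52 mm high; origin under its centre; must stay
- dish: white dish of cocoa beans, 68 mm across, 42 mm high; origin under its centre; must stay
- box_corner (a point): the corner of the fixed wooden tasting box nearest the riser and the robot, at counter height. The box reaches some 0.13 m in +x and 0.26 m in +y from here, turned a little clockwise from above (its right side runs from here to +x and slightly +y), about 60 mm high, with its lid standing up at the back to about 180 mm

How it is judged:
On the way, in this order (a step that is already met when the one before it is completed fails the run):
1. under the riser, the jaws are closed on the tape by squeezing the trigger (contact force between each of jaw_left, jaw_right and tape above 0.5 N and value of joint trigger above 0.006 m and x of tape in the frame of riser above 0.04 m), for 0.2 s.
2. the tape has been drawn out of the riser in the closed jaws (contact force between each of jaw_left, jaw_right and tape above 0.3 N and value of joint trigger above 0.006 m and x of tape in the frame of riser below -0.026 m), for 0.1 s.
At the end, for the whole second after the job is handed in: The tape lies flat and at rest wholly on the cork pad (centre within 31 mm of the pad's centre); the reacher lies flat and at rest on the counter, its trigger released (squeezed less than 3 mm) (horizontal distance between tape and pad below 0.031 m and height (world z) of each of tape, reacher below 0.008 m and angle between tape's own z axis and vertical below 0.15 rad and linear speed of each of tape, reacher below 0.02 m/s and value of joint trigger below 0.003 m and angle between reacher's own z axis and vertical below 0.1 rad); the robot touches nothing.
It fails at once if the gripper or arm touches the tape (contact force between tape and the fingers above 0.3 N or contact force between tape and the arm above 0.3 N).
It fails at once if the stamp is moved more than 20 mm or tipped (distance of stamp from where it was at the start of the episode above 0.02 m or angle between stamp's own z axis and vertical above 0.5 rad).
It fails at once if the cup or the bean dish is moved more than 25 mm or tipped (distance of any of cup, dish from where it was at the start of the episode above 0.025 m or angle between any of cup, dish's own z axis and vertical above 0.5 rad).
It also fails if it takes over 58 s, if anything falls off the work surface, if the arm or the gripper's body presses on something with over 40 N, if the wrist force passes 120 N, or if a joint passes its speed limit or range.

## Working session

There is one attempt and no reset: what is moved stays moved. The work goes in short steps, Python scripts to look and compute and a tool call to move; the robot and the scene stay as the last step left them, time stands still between calls to the robot, and variables do not carry over. Pictures are saved under pics/ and viewed, about 8 in all and at most 12, crops included, and the job is handed in when it is done.

Besides the shell and the picture viewer there is one more tool, called after "Emit:" as name(argument=value, ...) on one line, values as JSON. apply_moves: Moves the arm, as the interface text tells. Its arguments: {"type":"object","properties":{"rows":{"type":"string"},"gripper":{"type":"number"},"grip_force":{"type":"number"}},"required":["rows"]}

```bash
mkdir -p pics
cat > h.py <<'E'
from bench import *
import numpy as np, cv2
from scipy.spatial.transform import Rotation as R
def cam(n):
    return read_camera(n)
def Rm(o):
    o=np.array(o,float)
    if o.shape==(3,3): return o
    return (R.from_euler('xyz',o) if o.size==3 else R.from_quat(o)).as_matrix()
def ray(p,px,z=0.0):
    d=Rm(p['orientation'])@np.array([(px[0]-p['cx'])/p['fx'],(px[1]-p['cy'])/p['fy'],1])
    o=np.array(p['origin']); return o+d*(z-o[2])/d[2]
def proj(p,X):
    c=Rm(p['orientation']).T@(np.array(X,float)-np.array(p['origin'])); return np.array([p['fx']*c[0]/c[2]+p['cx'],p['fy']*c[1]/c[2]+p['cy']])
def save(p,n): cv2.imwrite('pics/'+n+'.png',p['frame'][:,:,::-1])
E
python3 - <<'E'
from h import *
for n in ['scene','side','wrist']:
    p=cam(n); save(p,n+'0'); print(n,p['origin'],p['orientation'],p['fx'],p['cx'],p['cy'])
    for t in ['reacher','handle','trigger','jaw_left','jaw_right','tape','riser','pad','stamp','cup','dish']:
        r=spot_in(p,t)
        for q in r[:2]: print(t,np.round(q['at']),round(q['conf'],2),ray(p,q['at']).round(3)[:2])
s=get_state();print(s['tcp_pos'],s['eef_rot'],s['clock'])
E
```

```text
scene [ 0.12175319 -0.51060155  0.78935409] [-2.38804812e+00  1.88530419e-04 -6.63239251e-01] 369.28327659504765 318.17865066508784 207.61610169249852
reacher [232. 161.] 0.89 [0.484 0.418]
handle [231. 161.] 0.95 [0.479 0.419]
trigger [220. 161.] 0.49 [0.452 0.443]
jaw_left [244. 142.] 0.59 [0.566 0.482]
jaw_right [246. 143.] 0.72 [0.568 0.474]
tape [245. 139.] 0.64 [0.58  0.495]
riser [442. 280.] 0.61 [ 0.668 -0.309]
pad [371. 280.] 0.81 [ 0.529 -0.202]
cup [375. 339.] 0.68 [ 0.432 -0.315]
dish [367. 213.] 0.97 [ 0.677 -0.031]
side [0.54108974 0.87488615 0.61163465] [-2.15576946e+00  3.47158778e-04  3.11902939e+00] 375.62924837139957 318.05295029853426 198.731420640775
reacher [348. 320.] 0.79 [0.472 0.387]
handle [348. 318.] 0.78 [0.471 0.382]
handle [345. 146.] 0.74 [ 0.41 -0.4 ]
trigger [372. 310.] 0.75 [0.419 0.364]
jaw_left [296. 353.] 0.74 [0.573 0.459]
jaw_right [285. 320.] 0.91 [0.596 0.386]
riser [277. 139.] 0.94 [ 0.669 -0.468]
riser [351. 319.] 0.5 [0.465 0.385]
pad [324. 168.] 0.76 [ 0.498 -0.232]
cup [347. 144.] 0.5 [ 0.404 -0.417]
dish [270. 192.] 0.54 [ 0.665 -0.088]
wrist [0.05347181 0.57907893 0.37419135] [ 2.81586287e+00 -7.18239435e-04  1.33551604e+00] 300.2696059387857 315.9918190446077 201.2077653096707
reacher [245. 368.] 0.57 [0.426 0.372]
handle [244. 366.] 0.81 [0.423 0.372]
cup [246. 368.] 0.27 [0.426 0.373]
[0.13433265 0.55909329 0.23127716] [-3.14158138e+00  1.49942499e-05  1.33503555e+00] 1.8
```

Run:
```python
import cv2
a=cv2.imread('pics/scene0.png');b=cv2.imread('pics/side0.png')
c=cv2.resize(a[110:370,190:530],None,fx=2.3,fy=2.3,interpolation=cv2.INTER_CUBIC);cv2.imwrite('pics/s1.png',c)
c=cv2.resize(b[90:390,200:440],None,fx=2,fy=2,interpolation=cv2.INTER_CUBIC);cv2.imwrite('pics/s2.png',c);
```

```text
(no output)
```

View pics/s1.png

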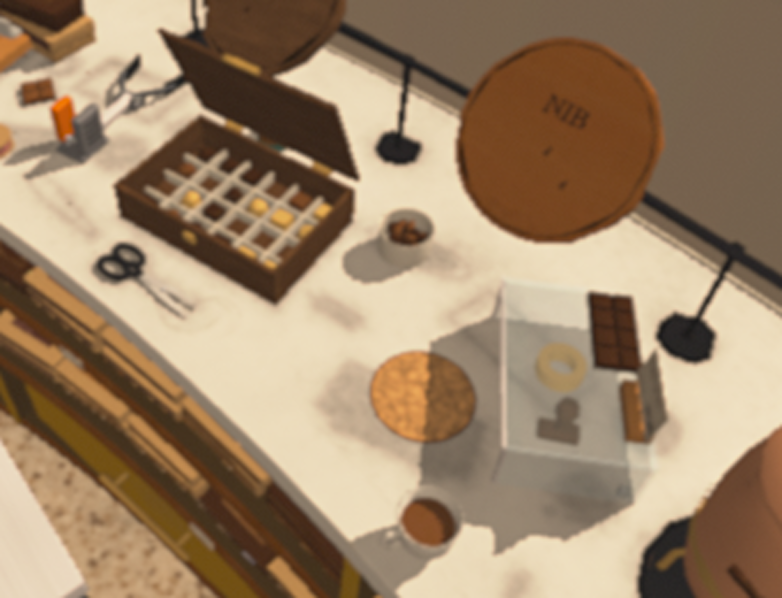

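View pics/s2.png

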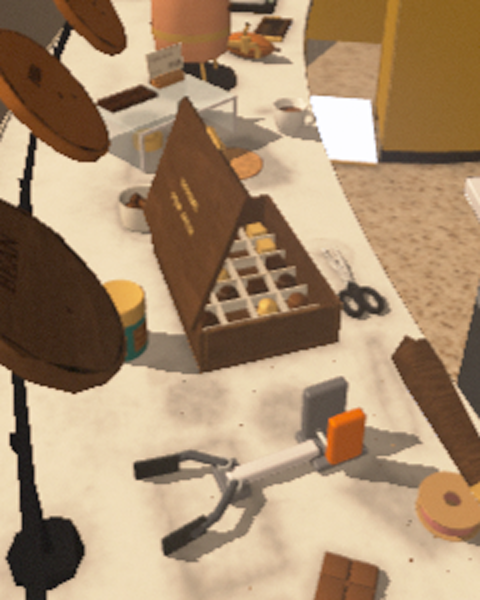

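The scene picture shows the riser mouth facing the pad (mouth top corners at about px (409,234) and (409,306)). The tape is at about (434,270) and the stamp foot at about (433,298). In the side picture the reacher's jaws point to the image's left, with tips at about (281,366) and (267,325).

Run:
```python
from h import *
a=cam('scene');b=cam('side')
f=lambda x,y:(190+x/2.3,110+y/2.3); g=lambda x,y:(200+x/2,90+y/2)
for n,p,q,z in [('mouthfar',a,f(503,285),.071),('mouthnear',a,f(503,450),.071),('backnear',a,f(636,470),.071),('mouthfar0',a,f(503,318),0),('mouthnear0',a,f(495,480),0),('tape',a,f(561,367),.018),('stamp foot top near',a,f(558,436),.01),
 ('pad',a,f(423,396),0),('cup',a,f(430,523),.052),('dish',a,f(407,228),.042),('box',a,f(277,301),0),
 ('tipL',b,g(163,548),.005),('tipR',b,g(135,472),.015),('grey',b,g(325,383),.07),('trig',b,g(347,415),.07),
 ('mouthS1',b,g(237,95),.071),('mouthS2',b,g(140,132),.071),('mouth0S',b,g(140,165),0),('padS',b,g(238,162),0),('dishS',b,g(137,197),.042),('grey s',a,f(90,110),.07),('trig s',a,f(62,102),.07)]:
    print(n,np.round(q),ray(p,q,z).round(3)[:2])
# masks
for t in ['pad','tape','stamp','cup','dish']:
    for n,p in (('scene',a),('side',b)):
        for r in regions_of(p,t)[:1]:
            print(n,t,r['conf'],r['at'],ray(p,r['at'],{'tape':.012,'pad':0,'stamp':.02}.get(t,.03)).round(3)[:2])
```

```text
mouthfar [409. 234.] [ 0.659 -0.19 ]
mouthnear [409. 306.] [ 0.512 -0.325]
backnear [467. 314.] [ 0.593 -0.413]
mouthfar0 [409. 248.] [ 0.676 -0.192]
mouthnear0 [405. 319.] [ 0.52  -0.324]
tape [434. 270.] [ 0.663 -0.282]
stamp foot top near [433. 300.] [ 0.601 -0.333]
pad [374. 282.] [ 0.531 -0.21 ]
cup [377. 337.] [ 0.417 -0.329]
dish [367. 209.] [ 0.656 -0.046]
box [310. 241.] [ 0.485 -0.011]
tipL [282. 364.] [0.597 0.484]
tipR [268. 326.] [0.627 0.411]
grey [362. 282.] [0.442 0.353]
trig [374. 298.] [0.427 0.394]
mouthS1 [318. 138.] [ 0.513 -0.324]
mouthS2 [270. 156.] [ 0.669 -0.188]
mouth0S [270. 172.] [ 0.675 -0.209]
padS [319. 171.] [ 0.514 -0.215]
dishS [268. 188.] [ 0.663 -0.041]
grey s [229. 158.] [0.451 0.354]
trig s [217. 154.] [0.43  0.392]
scene pad 0.92 [374.3, 282.1] [ 0.532 -0.21 ]
side pad 0.61 [323.3, 170.2] [ 0.499 -0.22 ]
side tape 0.64 [275.5, 162.6] [ 0.66  -0.255]
scene cup 0.91 [377.5, 338.4] [ 0.426 -0.325]
side cup 0.77 [345.8, 145.9] [ 0.415 -0.341]
scene dish 0.98 [364.7, 212.8] [ 0.65  -0.044]
side dish 0.65 [266.4, 192.0] [ 0.67  -0.042]
```

Emit:
apply_moves(rows="-0.018 0.056 0 0;-0.018 0.056 0 0;-0.018 0.056 0 0;-0.018 0.056 0 0;-0.019 0.056 0 0;-0.019 0.057 0 0;0 0 0 -9;0 0 0 -9;0 0 0 -9;0 0 0 -9;0 0 0 0", gripper=-1)

```text
clock: 3.78
tcp_pos: [0.4363, 0.3734, 0.2313]
eef_rot: [-3.142, -0.0, 1.961]
wrist_force: [0.5, -0.3, 0.3]
width: 1.001
```

Run:
```python
from h import *
p=cam('wrist');save(p,'w1');s=get_state();print(s['tcp_pos'],s['eef_rot'],s['clock'],p['origin'],p['orientation'])
for x in ['handle','trigger','jaw_left','jaw_right']:
    for q in regions_of(p,x)[:1]: print(x,q['at'],q['conf'])
```

```text
[0.43630951 0.37338751 0.23127344] [-3.14157759e+00  4.62490070e-05  1.96066502e+00] 3.825 [0.35941137 0.34260737 0.37418662] [ 2.81528384e+00 -1.10608248e-03  1.96193365e+00]
handle [315.8, 188.3] 0.77
trigger [332.5, 177.7] 0.81
jaw_left [341.3, 268.2] 0.75
jaw_right [290.9, 269.3] 0.64
```

View pics/w1.png

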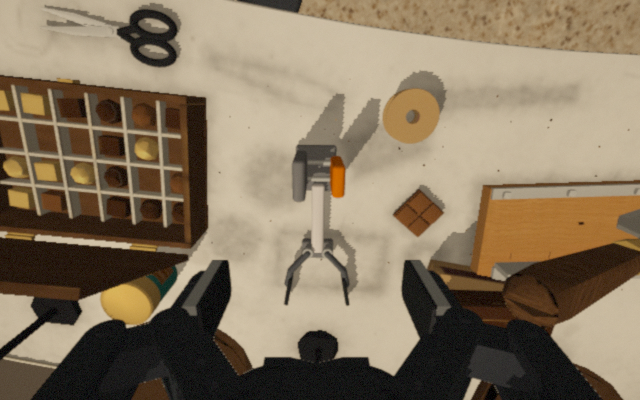

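The wrist view shows the reacher centred, with its jaw tips at (289,303) and (348,303), the grey grip near (299,175) and the orange trigger near (338,175).

Run:
```python
from h import *
p=cam('wrist')
hsv=cv2.cvtColor(p['frame'],cv2.COLOR_RGB2HSV)
m=((hsv[...,0]<14)&(hsv[...,1]>200)&(hsv[...,2]>150)); m[:,:310]=0;m[:,360:]=0;m[:140]=0;m[210:]=0
ys,xs=np.nonzero(m);print('orange',xs.min(),xs.max(),ys.min(),ys.max(),m.sum())
from scipy.optimize import least_squares
# model pts: tips (197,+-47,~15); 
def W(v,q): c,s=np.cos(v[2]),np.sin(v[2]); return [v[0]+c*q[0]-s*q[1],v[1]+s*q[0]+c*q[1],q[2]]
obs=[((.197,.047,.006),(348,304)),((.197,-.047,.006),(288,304)),((.112,0,.012),(318,243)),((-.018,.028,.07),(343,155)),((-.023,-.028,.07),(294,148))]
f=lambda v:np.concatenate([proj(p,W(v,a))-b for a,b in obs])
r=least_squares(f,[.436,.373,.41]);print(r.x,np.degrees(r.x[2]),r.fun.reshape(-1,2).round(1))
v=r.x
for q in [(.018,.028,.07),(-.018,.028,.07),(.018,.028,.012),(.023,-.028,.07),(-.023,-.028,.07)]: print(q,proj(p,W(v,q)).round())
c=cv2.resize(p['frame'][135:315,270:370,::-1],None,fx=3.3,fy=3.3);cv2.imwrite('pics/w1c.png',c)
```

```text
orange 343 343 189 192 3
[0.42644451 0.37370446 0.3911599 ] 22.411811366796368 [[ 2.2 -7.3]
 [-2.6 -7.3]
 [-0.   2.9]
 [ 3.2  2.5]
 [-2.9  4.5]]
(0.018, 0.028, 0.07) [345. 191.]
(-0.018, 0.028, 0.07) [346. 157.]
(0.018, 0.028, 0.012) [341. 178.]
(0.023, -0.028, 0.07) [292. 196.]
(-0.023, -0.028, 0.07) [291. 153.]
```

View pics/w1c.png

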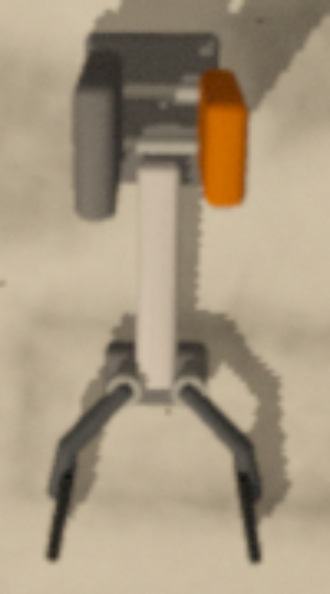

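Run:
```python
from h import *
p=cam('wrist')
from scipy.optimize import least_squares
def W(v,q): c,s=np.cos(v[2]),np.sin(v[2]); return [v[0]+c*q[0]-s*q[1],v[1]+s*q[0]+c*q[1],q[2]]
obs=[((.197,.047,.006),(347,304)),((.197,-.047,.006),(286,304)),((.018,.028,.07),(344,197)),((.023,-.028,.07),(294,200))]
f=lambda v:np.concatenate([proj(p,W(v,a))-b for a,b in obs])
r=least_squares(f,[.436,.373,.41]);v=r.x;print(v,np.degrees(v[2]),r.fun.reshape(-1,2).round(1))
s=get_state();y=s['eef_rot'][2];d=v[:2]-s['tcp_pos'][:2]
print('tool dx,dy',d@[np.cos(y),np.sin(y)],d@[np.sin(y),-np.cos(y)],'turn',-(np.degrees(v[2]-y)+90))
```

```text
[0.43335366 0.37719849 0.37947203] 21.742145826237937 [[ 1.7 -2.5]
 [-1.7 -3.2]
 [ 1.2  1.5]
 [-1.3  2.3]]
tool dx,dy 0.004615715231861534 -0.0012794351372156817 turn 0.7098308137936584
```

Emit:
apply_moves(rows="0.004 -0.001 0.03 0.6;0 0 0.045 0;0 0 0.045 0;0 0 0.04 0;0 0 0.03 0;0 0 0.014 0;0 0 0 0;0 0 0 0", gripper=-1)

```text
clock: 5.12
tcp_pos: [0.4351, 0.3775, 0.0288]
eef_rot: [3.139, -0.001, 1.953]
wrist_force: [0.3, 0.3, -0.7]
width: 1.002
```

Emit:
apply_moves(rows="0 0 0 0;0 0 0 0;0 0 0 0;0 0 0 0;0 0 0 0;0 0 0 0;0 0 0 0;0 0 0 0", gripper=1, grip_force=60)

```text
clock: 6.12
tcp_pos: [0.4374, 0.3759, 0.0314]
eef_rot: [3.136, 0.003, 1.954]
wrist_force: [1.5, -8.4, 16.0]
width: 0.409
```

Emit:
apply_moves(rows="0 0 -0.005 0;0 0 -0.01 0;0 0 -0.02 0;0 0 -0.02 0;0 0 0 0;0 0 0 0")

```text
clock: 6.88
tcp_pos: [0.433, 0.3764, 0.0814]
eef_rot: [-3.14, 0.0, 1.953]
wrist_force: [-0.4, -0.5, -1.8]
width: 0.41
```

Run:
```python
from h import *
p=cam('side');q=cam('wrist')
c=np.hstack([cv2.resize(p['frame'][220:400,240:420],(400,400)),cv2.resize(q['frame'][120:380,190:450],(400,400))])
cv2.imwrite('pics/l1.png',c[:,:,::-1]);s=get_state();print(s['tcp_pos'],s['wrist_force'],s['ft_torque'])
```

```text
[0.43279147 0.37616257 0.08090279] [ 0.51314112  0.36592118 -2.78506597] [-0.02283744  0.06825386  0.03861437]
```

View pics/l1.png

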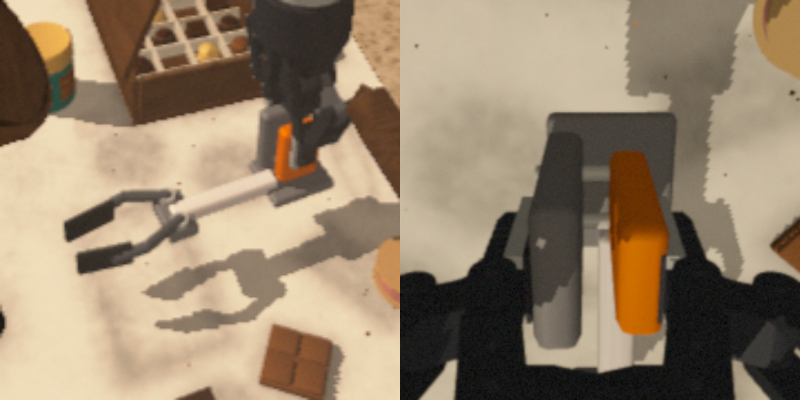

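Emit:
apply_moves(rows="0 0 -0.03 0;0 0 -0.05 0;0 0 -0.05 0;0 0 -0.04 2;0 0 0 8;0 0 0 10;0 0 0 10;0 0 0 10;0 0 0 10;0 0 0 10;0 0 0 8;0 0 0 2", grip_force=80)

```text
clock: 8.48
tcp_pos: [0.4334, 0.3765, 0.251]
eef_rot: [-3.141, 0.002, 0.731]
wrist_force: [0.1, -0.3, -1.3]
width: 0.392
```

Emit:
apply_moves(rows="-0.01 0.011 0 0;-0.02 0.022 0 0;-0.03 0.033 0 0;-0.035 0.038 0 0;-0.035 0.038 0 0;-0.035 0.038 0 0;-0.035 0.038 0 0;-0.034 0.037 0 0;-0.025 0.027 0 0;-0.015 0.016 0 0;0 0 0 0;0 0 0 0")

```text
clock: 9.98
tcp_pos: [0.4284, -0.0278, 0.2522]
eef_rot: [-3.141, -0.0, 0.731]
wrist_force: [0.1, 0.3, -2.4]
width: 0.393
```

Run:
```python
from h import *
q=cam('wrist');save(q,'w2')
s=get_state();print(s['tcp_pos'],s['eef_rot'],s['wrist_force'],s['clock'],s['joint_positions'])
np.savez('w2.npz',o=q['origin'],r=q['orientation'])
```

```text
[ 0.42852746 -0.0275398   0.25218867] [-3.14112836e+00 -1.14448124e-04  7.32103134e-01] [ 1.13188108 -0.2558238  -1.94095804] 10.025 [-2.66552088e-01 -1.32083631e-01  1.84839424e+00  3.51302085e-04
  1.42561044e+00 -9.98706131e-01]
```

View pics/w2.png

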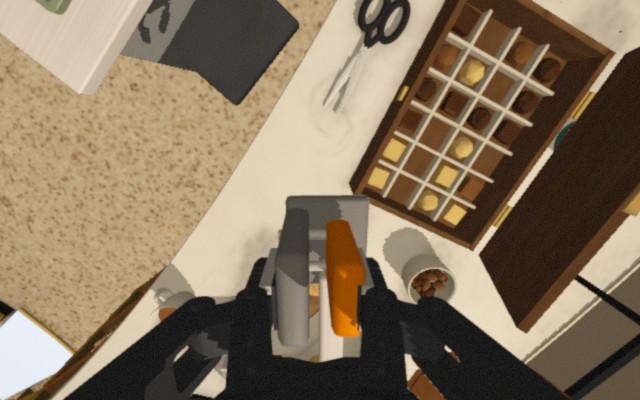

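The wrist view shows the box corner at about (352,188) and the dish at (430,280). The carried reacher hides the rest, so I'll use a zoom of the initial scene picture for the riser.

Run:
```python
from h import *
a=cv2.imread('pics/scene0.png')
cv2.imwrite('pics/z.png',cv2.resize(a[220:335,395:485],None,fx=5.2*1,fy=5.2,interpolation=cv2.INTER_CUBIC))
z=np.load('w2.npz');p=dict(origin=z['o'],orientation=z['r'],fx=300.27,fy=300.27,cx=316,cy=201.2)
for h in (0,.06): print(ray(p,(352,188),h))
```

```text
[ 0.48564654 -0.01758099  0.        ]
[ 0.46850085 -0.00970675  0.06      ]
```

View pics/z.png

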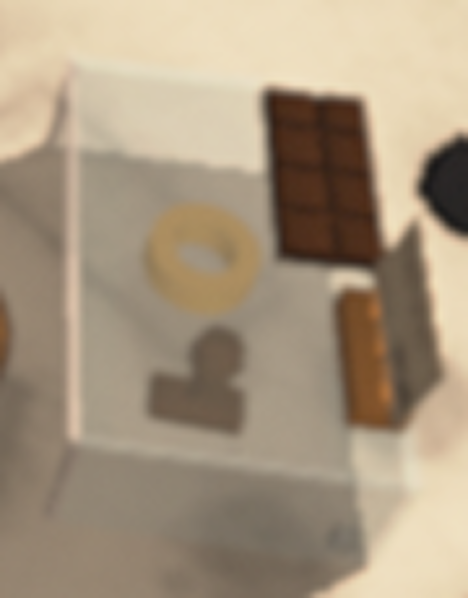

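Run:
```python
from h import *
a=cam('scene')
f=lambda x,y:(395+x/5.2,220+y/5.2)
A=ray(a,f(72,68),.071)[:2];B=ray(a,f(72,440),.071)[:2];C=ray(a,f(357,475),.071)[:2]
ey=(A-B)/np.linalg.norm(A-B);ex=np.array([ey[1],-ey[0]]);O=(A+B)/2
print('O',O,'len',np.linalg.norm(A-B),'heading',np.degrees(np.arctan2(ex[1],ex[0])),'side',np.degrees(np.arctan2(*(C-B)[::-1])),np.linalg.norm(C-B))
L=lambda w:((w-O)@ex,(w-O)@ey)
for n,px,z in [('tape',(204,258),.009),('tapeTop',(206,250),.018),('tapeL',(147,255),.009),('tapeR',(260,255),.009),('stampC',(197,403),.008),('sTL',(152,372),.012),('sTR',(243,390),.012),('sBL',(150,418),.0),('sBR',(240,436),0),('knob',(216,350),.055),('dish',0,0),('cup',0,0),('pad',0,0)]:
    w={'dish':np.array([.66,-.043]),'cup':np.array([.42,-.328]),'pad':np.array([.531,-.21])}.get(n)
    w=ray(a,f(*px),z)[:2] if w is None else w
    print(n,w.round(3),np.round(L(w),3))
for c in [(.485,-.011),(.485,-.0176)]: print('box',np.round(L(np.array(c)),3))
```

```text
O [ 0.58797411 -0.25569678] len 0.19992060089491379 heading -47.536775382133726 side -45.877617793153036 0.11413823065981689
tape [ 0.67 -0.28] [0.074 0.044]
tapeTop [ 0.668 -0.28 ] [0.072 0.043]
tapeL [ 0.65  -0.262] [0.047 0.041]
tapeR [ 0.693 -0.296] [0.1  0.05]
stampC [ 0.607 -0.329] [ 0.067 -0.035]
sTL [ 0.601 -0.307] [ 0.047 -0.025]
sTR [ 0.626 -0.339] [ 0.087 -0.028]
sBL [ 0.589 -0.319] [ 0.048 -0.042]
sBR [ 0.614 -0.35 ] [ 0.088 -0.044]
knob [ 0.605 -0.328] [ 0.065 -0.037]
dish [ 0.66  -0.043] [-0.108  0.197]
cup [ 0.42  -0.328] [-0.06  -0.173]
pad [ 0.531 -0.21 ] [-0.072 -0.011]
box [-0.25   0.089]
box [-0.245  0.085]
```

Emit:
apply_moves(rows="-0.001 0.016 0 -0.5;-0.003 0.025 0 0;-0.002 0.015 0.02 0;0 0 0.045 0;0 0 0.05 0;0 0 0.045 0;0 0 0.03 0;0 0 0.015 0;0 0 0.008 0;0 0 0.003 0;0 0 0 0;0 0 0 0")

```text
clock: 11.58
tcp_pos: [0.463, -0.0739, 0.0372]
eef_rot: [3.14, -0.001, 0.74]
wrist_force: [-0.3, 0.5, -1.8]
width: 0.395
```

Emit:
apply_moves(rows="0 0 0.003 0;0 0 0.002 0;0 0 0 0;0 0 0 0")

```text
clock: 12.08
tcp_pos: [0.4627, -0.0739, 0.0326]
eef_rot: [3.141, -0.0, 0.74]
wrist_force: [-3.4, 0.2, 8.1]
width: 0.394
```

Contact with the counter at z = 0.0326. Now a partial release.

Emit:
apply_moves(rows="0 0 -0.001 0;0 0 0 0;0 0 0 0;0 0 0 0;0 0 0 0", gripper=-0.15, grip_force=30)

```text
clock: 12.7
tcp_pos: [0.462, -0.0735, 0.0321]
eef_rot: [-3.141, 0.0, 0.74]
wrist_force: [-0.9, 0.1, -2.3]
width: 0.572
```

Run:
```python
from h import *
a=cam('scene');w=cam('wrist')
c=np.hstack([cv2.resize(a['frame'][190:310,320:460],(466,400)),cv2.resize(w['frame'][170:370,230:390],(320,400))])
cv2.imwrite('pics/r1.png',c[:,:,::-1]);s=get_state();print(s['tcp_pos'],s['wrist_force'],s['width'])
```

```text
[ 0.46202388 -0.07355288  0.03219015] [ 0.04364175 -0.51130251 -2.27750143] 0.5756330095644672
```

View pics/r1.png

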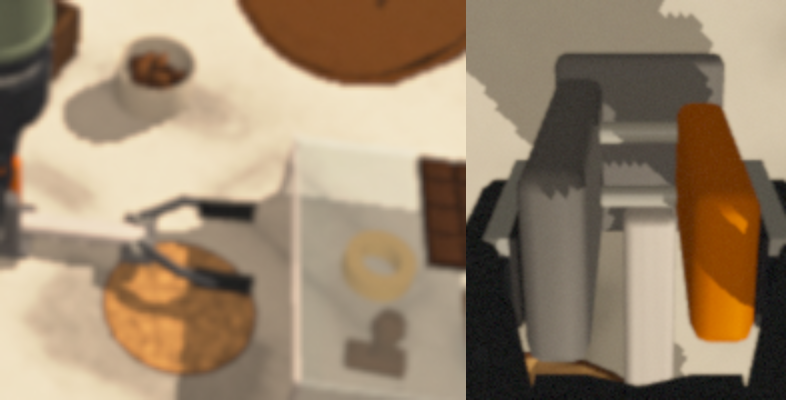

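Emit:
apply_moves(rows="0 0 0.002 0;0 0 0.002 0;0 0 0 0")

```text
clock: 13.18
tcp_pos: [0.4627, -0.074, 0.0288]
eef_rot: [3.14, -0.0, 0.74]
wrist_force: [-1.6, 0.3, 1.5]
width: 0.579
```

```bash
cat >> h.py <<'E'
O=np.array([0.588,-0.2557]);hd=np.radians(-47.5);ex=np.array([np.cos(hd),np.sin(hd)]);ey=np.array([-ex[1],ex[0]])
L=lambda w:np.round([(np.array(w)[:2]-O)@ex,(np.array(w)[:2]-O)@ey],4)
E
python3 - <<'E'
from h import *
a=cam('scene')
for z in (.012,.02):
  l=ray(a,(320+253/3.33,190+211/3.33),z);r=ray(a,(320+252/3.33,190+285/3.33),z);print(z,L(l),L(r))
s=get_state();print('tcp',L(s['tcp_pos']),s['tcp_pos'],s['wrist_force'])
for n in ['tape','jaw_left','jaw_right']:
  for q in regions_of(a,n)[:1]:
    ys,xs=np.nonzero(q['region']);print(n,q['conf'],q['at'],xs.min(),xs.max(),ys.min(),ys.max(),L(ray(a,q['at'],.01)))
E
```

```text
0.012 [-0.0224  0.0765] [-0.0216  0.0085]
0.02 [-0.0235  0.0704] [-0.0227  0.0031]
tcp [-0.2187  0.0304] [ 0.46265318 -0.07396287  0.02873501] [ 0.13174395 -0.74349439  2.85655498]
jaw_left 0.61 [380.2, 251.7] 360 396 250 259 [-0.0627  0.0767]
jaw_right 0.45 [378.7, 272.3] 360 394 263 279 [-0.0631  0.0126]
```

Emit:
apply_moves(rows="0 0 0 0;0 0 0.001 0;0.002 0.002 0 0;0.001 0.006 0 0;0 0.012 0 0;0 0.015 0 0;0 0.013 0 0;0 0.008 0 0;0 0.004 0 0;0 0 0 0;0 0 0 0", gripper=-0.21)

```text
clock: 14.75
tcp_pos: [0.5043, -0.1156, 0.027]
eef_rot: [-3.141, 0.0, 0.74]
wrist_force: [0.0, 0.2, -1.4]
width: 0.603
```

Run:
```python
from h import *
a=cam('scene');w=cam('wrist')
cv2.imwrite('pics/r2.png',cv2.resize(a['frame'][220:320,370:480],None,fx=6,fy=6,interpolation=cv2.INTER_CUBIC)[:,:,::-1]);s=get_state();print(L(s['tcp_pos']),s['tcp_pos'],s['wrist_force'],s['width'])
```

```text
[-0.1598  0.033 ] [ 0.50435318 -0.11553897  0.02711747] [-0.57652542 -0.39092698 -1.26756594] 0.6042056569178302
```

View pics/r2.png

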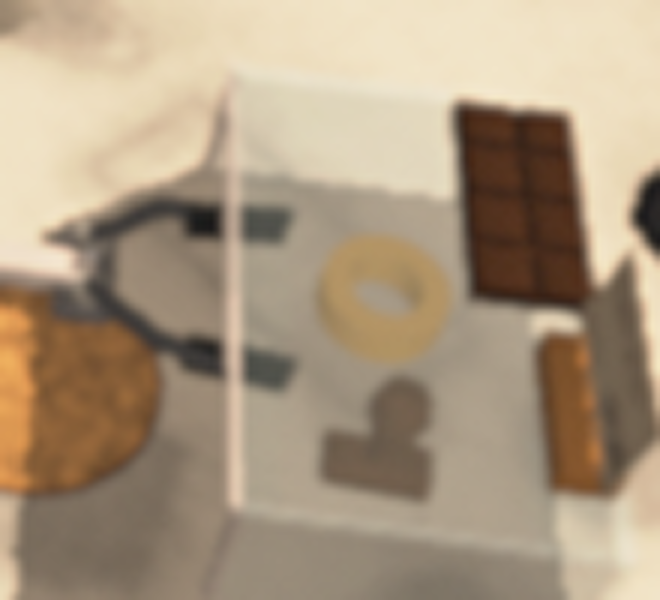

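Run:
```python
from h import *
a=cam('scene')
f=lambda x,y:(370+x/6,220+y/6)
for n,q,z in [('Lib',(284,242),.001),('Lit',(292,211),.023),('Rit',(296,360),.023),('Rob',(278,390),.001),('tape top C',(386,292),.018),('tapefar top',(388,235),.018),('tape near bot',(385,363),.0),('tapeleft',(319,298),.009),('tape sil c',(385,299),.009)]: print(n,L(ray(a,f(*q),z)))
```

```text
Lib [0.034  0.0717]
Lit [0.0331 0.072 ]
Rit [ 0.0333 -0.002 ]
Rob [ 0.0304 -0.0029]
tape top C [0.0717 0.0406]
tapefar top [0.0739 0.0699]
tape near bot [0.0743 0.018 ]
tapeleft [0.0463 0.0394]
tape sil c [0.0734 0.0434]
```

Emit:
apply_moves(rows="0.003 0 0.001 0;0.004 0 0.001 0;0 0.004 0 0;0 0.01 0 0;0 0.013 0 0;0 0.013 0 0;0 0.011 0 0;0 0.007 0 0;0 0.003 0 0;0 0 0 0;0 0 0 0")

```text
clock: 16.27
tcp_pos: [0.5516, -0.1565, 0.0255]
eef_rot: [3.14, -0.0, 0.74]
wrist_force: [-1.2, 1.3, 3.7]
width: 0.605
```

Run:
```python
from h import *
a=cam('scene');w=cam('wrist')
cv2.imwrite('pics/r3.png',cv2.resize(a['frame'][220:320,370:480],None,fx=6,fy=6,interpolation=cv2.INTER_CUBIC)[:,:,::-1]);s=get_state();print(L(s['tcp_pos']),s['tcp_pos'],s['wrist_force'],s['width'])
```

```text
[-0.0977  0.0402] [ 0.55160004 -0.15650002  0.02550598] [0.74010016 0.1232178  2.38255356] 0.6012309580480242
```

View pics/r3.png

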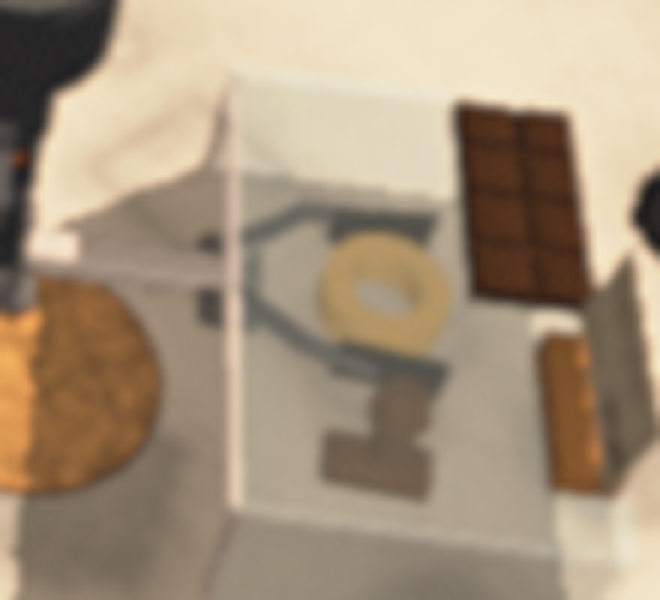

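The picture shows the open jaws straddling the tape, clear of the stamp and the riser side. Squeezing now.

Emit:
apply_moves(rows="0 0 0 0;0 0 0 0;0 0 0 0;0 0 0 0;0 0 0 0;0 0 0 0;0 0 0 0;0 0 0 0", gripper=0.15, grip_force=30)

```text
clock: 17.38
tcp_pos: [0.5506, -0.1576, 0.0263]
eef_rot: [3.14, 0.002, 0.74]
wrist_force: [-4.4, -1.1, 9.2]
width: 0.524
```

Emit:
apply_moves(rows="0 -0.003 -0.001 0;0 -0.006 0 0;0 -0.01 0 0;0 -0.012 0 0;0 -0.013 0 0;0 -0.013 0 0;0 -0.013 0 0;0 -0.013 0 0;0 -0.012 0 0;0 -0.01 0 0;0 -0.005 0 0;0 0 0 0")

```text
clock: 18.88
tcp_pos: [0.4762, -0.0742, 0.0263]
eef_rot: [-3.14, 0.0, 0.74]
wrist_force: [-1.9, 2.3, 5.2]
width: 0.522
```

Run:
```python
from h import *
a=cam('scene')
cv2.imwrite('pics/r4.png',cv2.resize(a['frame'][210:320,330:460],None,fx=5,fy=5,interpolation=cv2.INTER_CUBIC)[:,:,::-1]);s=get_state();print(L(s['tcp_pos']),s['tcp_pos'],s['wrist_force'],s['width'])
for n in ['tape','pad','stamp']:
  for q in regions_of(a,n)[:2]:
    ys,xs=np.nonzero(q['region']);print(n,q['conf'],q['at'],xs.min(),xs.max(),ys.min(),ys.max(),L(ray(a,q['at'],.01)))
```

```text
[-0.2094  0.0402] [ 0.47617063 -0.07417686  0.02632878] [-1.78452898  2.83774649  6.37730406] 0.5265114959418604
tape 0.78 [385.8, 261.9] 377 399 252 268 [-0.047   0.0469]
tape 0.47 [360.4, 257.6] 310 399 247 274 [-0.1119  0.0495]
pad 0.6 [372.1, 285.2] 351 396 263 302 [-0.0769 -0.0269]
pad 0.32 [362.0, 255.2] 310 399 247 274 [-0.1085  0.0577]
```

View pics/r4.png

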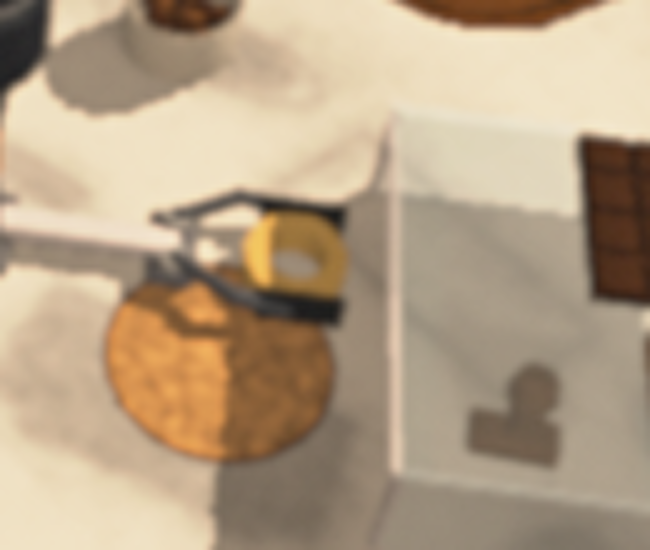

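The picture shows the tape out of the riser, held in the jaws at about px (389,261). The stamp hasn't moved. Next I shift it onto the pad.

Emit:
apply_moves(rows="-0.003 -0.002 0 0;-0.006 -0.004 0 0;-0.009 -0.006 0 0;-0.01 -0.006 0 0;-0.01 -0.006 0 0;-0.008 -0.005 0 0;-0.005 -0.003 0 0;-0.002 -0.001 0 0;0 0 0 0;0 0 0 0")

```text
clock: 20.32
tcp_pos: [0.415, -0.0863, 0.0263]
eef_rot: [-3.141, 0.001, 0.74]
wrist_force: [-1.3, 0.1, 6.0]
width: 0.52
```

Run:
```python
from h import *
a=cam('scene');s=get_state();print(L(s['tcp_pos']),s['tcp_pos'],s['wrist_force'],s['width'])
for n in ['tape','pad','stamp']:
  for q in regions_of(a,n)[:2]:
    ys,xs=np.nonzero(q['region']);print(n,q['conf'],q['at'],xs.min(),xs.max(),ys.min(),ys.max(),L(ray(a,q['at'],.01)))
```

```text
[-0.2417 -0.0131] [ 0.41499884 -0.08634791  0.02632136] [-0.86156702  0.24091246  6.21124375] 0.5249975651531659
tape 0.55 [374.1, 274.8] 364 384 268 285 [-0.074   0.0034]
pad 0.68 [372.6, 287.7] 352 396 267 302 [-0.0752 -0.0337]
```

Emit:
apply_moves(rows="-0.002 0 0 0;-0.003 0 0 0;-0.002 0 0 0;0 0 0 0;0 0 0 0")

```text
clock: 21.15
tcp_pos: [0.4103, -0.0911, 0.0263]
eef_rot: [3.142, 0.0, 0.74]
wrist_force: [1.1, 1.0, 4.0]
width: 0.514
```

Emit:
apply_moves(rows="0 0 0.001 0;0 0 0.001 0;0 0 0 0;0 0 0 0;0 0 0 0", gripper=-0.2)

```text
clock: 21.78
tcp_pos: [0.4092, -0.091, 0.0242]
eef_rot: [-3.14, 0.002, 0.74]
wrist_force: [-2.0, 0.2, 6.0]
width: 0.604
```

Emit:
apply_moves(rows="0 0 0 0;0 0 0 0;0 0 0 0;0 0 0 0;0 0 0 0;0 0 0 0", gripper=-1)

```text
clock: 22.52
tcp_pos: [0.4103, -0.091, 0.0243]
eef_rot: [3.142, 0.0, 0.74]
wrist_force: [-0.5, -0.2, 0.4]
width: 1.0
```

Emit:
apply_moves(rows="0 0 -0.01 0;0 0 -0.02 0;0 0 -0.04 0;0 0 -0.05 0;0 0 -0.05 0;0 0 -0.03 0;0 0 0 0;0 0 0 0")

```text
clock: 23.52
tcp_pos: [0.4096, -0.0907, 0.2236]
eef_rot: [-3.14, 0.001, 0.74]
wrist_force: [-0.1, -0.8, -0.6]
width: 0.999
```

Run:
```python
from h import *
a=cam('scene');w=cam('wrist');s=get_state();print(s['tcp_pos'],s['wrist_force'],s['width'],s['clock'])
for n in ['tape','pad']:
  for q in regions_of(a,n)[:1]:
    ys,xs=np.nonzero(q['region']);print(n,q['conf'],q['at'],xs.min(),xs.max(),ys.min(),ys.max(),L(ray(a,q['at'],.01)))
c=np.hstack([cv2.resize(a['frame'][200:320,310:450],(466,400)),cv2.resize(w['frame'][130:380,190:400],(336,400))])[:,:800]
cv2.imwrite('pics/r5.png',c[:,:,::-1])
```

```text
[ 0.40913825 -0.09049169  0.22265319] [ 1.08862739 -0.39968597  0.33051166] 0.9944607295651744 23.625
tape 0.7 [365.4, 212.2] 354 379 200 227 [-0.1117  0.2097]
pad 0.59 [386.2, 280.5] 354 396 262 300 [-0.0438 -0.0081]
```

View pics/r5.png

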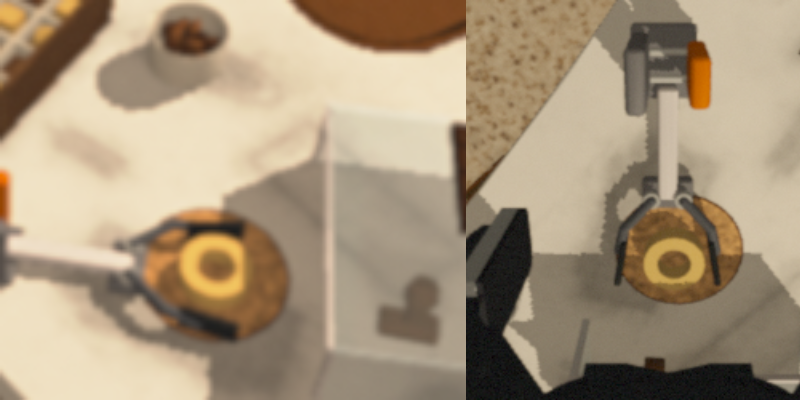

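Run:
```python
from h import *
a=cam('scene');t=ray(a,(310+213/3.33,200+266/3.33),.016);d=ray(a,(374.3,282.1),0);print(np.linalg.norm((t-d)[:2]))
print(job_done())
```

```text
0.004743400606800891
the job is handed in; nothing more can be done
None
```

The tape is on the cork pad and the job is handed in; the hand-in gives no verdict. I carried the reacher by its handle to the riser mouth and slid its half-released jaws round the tape. I squeezed the trigger until the tape stopped the jaws, drew the tape straight out and moved it sideways onto the pad. Then I released the trigger, opened the gripper fully and lifted clear, all in about 24 s of the 58 s allowed.

**Last checks**
- **Tape:** both camera views show it lying flat and wholly on the pad. Its centre is about 5 mm from the pad's by the scene camera and about 13 mm by eye in the wrist view. Both are inside the 31 mm limit, though they disagree.
- **Reacher:** it looks flat on the counter with its jaws open round the tape and its trigger out. I judged this from the pictures, not by measurement.
- **Stamp, cup and dish:** the stamp and dish look unmoved. I did not look at the cup again, but nothing passed close to it.
- **Robot:** the gripper is open and clear above the handle, with wrist force near zero.

**Readings that failed or disagreed**
- **Detector:** on the last picture it marked the dish as the tape, so I used the pixel positions I read off the picture.
- **Grip on the tape:** I could not read the jaw contact forces or the trigger travel. I inferred a firm grip from the gripper stopping at a width of 0.52 against the 0.425 I commanded.

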